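# Ram the filter discs home in the air-line barrel

## Robot

A 7-joint arm with a two-finger parallel gripper is mounted at the origin on a cart in front of the work surface, level with it; the furniture and walls round the work are solid. World frame = base frame: x ahead of the robot, y to its left, z up, the work surface at z = 0. Lengths are in m, angles in rad, forces in N, time in s.
With the tool pointing down it reaches from about 0.4 to 0.875 m from the base axis. Payload 19.3 kg.
Tool frame: the origin (TCP) lies midway between the tips of the shut fingers; the grasp point (between the pads) lies 19 mm behind it; z points along the fingers, y is the line along which they close (so a half turn about z gives the same grasp; the last joint's range is limited). The gripper opens to 85 mm and grips with 20 to 120 N. Pads are 22 mm wide; open, the fingers measure 114 mm over their backs; the gripper's body (76 mm by 85 mm) begins 54 mm behind the grasp point. The pads swing forward as they close: fully open they stand 13 mm farther back than shut.
Start: joints at [1.205, 0.521, -0.036, 1.599, 0.021, 1.021, -0.113], TCP at [0.182, -0.598, 0.231] pointing down, gripper open.
Joint ranges: [-2.91, 2.91], [-0.3, 2.13], [-1.5, 1.42], [0.17, 2.43], [-1.26, 4.41], [0.16, 1.93], [-2.52, 2.52]. Speed limits (rad/s): [1.89, 1.89, 2.39, 2.39, 3.01, 3.01, 3.01].

## Interface

Orientations are given as [roll, pitch, yaw] about the fixed x, y, z axes, in that order (R = Rz(yaw) Ry(pitch) Rx(roll)).
In Python, from workcell import * gives the robot as it stands.
- The arm moves only by the shell command python3 -m creep 'ROWS' [FORCE]. ROWS is JSON, a list that holds one entry, the list of rows, each a list of 7 numbers: the closure, from -1 (fully open) to 1 (shut), then the shift along the tool's x, y, z in m, then the turn, a rotation vector about the tool's x, y, z in degrees. A call has 1 to 10 rows; each row shifts and turns the commanded pose from where the row before left it, along the tool's axes as they then stand; what a row does not reach is not made up. A row lasts 1/10 s, in which the tool goes at most 50 mm and 8.59 degrees, less where a joint would pass 70% of its speed; a pose out of reach is approached as far as the arm can. A call is refused whole if a number of a shift passes 0.05 or a number of a turn 8.59, either way. A call with a gripper value outside its range is refused whole. The fingers move at their own pace and stop on an object; FORCE is the grip in N (left out, the last holds). Time passes only in rows, so rows that do not move let the fingers close. It gives the time, the measured TCP pose, the force, the opening and the grip force at its end, in the units of the state.
- observe(): the state, without advancing time (a new reading comes with each control period).
- grab_frame(name): name is "side" or "top" or "wrist"; returns a dict with "image" (400x640x3 uint8, red, green, blue), "range_z" (400x640 float32, m along the optical axis (not along the pixel's ray), 0 where there is no reading), "fx", "fy", "cx", "cy" (pixels), "k1" (the pictures are not rectified: a ray, as slopes to the right and down, at radius r is drawn at 1 + k1 r^2 times it, then the intrinsics apply), "R" (3x3) and "t" (3): a world point X has camera coordinates R X + t; the wrist camera has in their place "T_tool_cam" (4x4, takes a point from camera to tool coordinates, whose origin is the TCP and whose axes are the flange's). Camera axes: x right, y down, z forward; pixel columns grow to the right and rows downward; lengths in m; the calibration is good to about 2 mm. A picture is of the moment at which its call begins: read the wrist's pose just before it.
- job_done(): hands the job in; it is judged then, once.
Trained networks look in a picture, given as the dict that the camera call returned (one of the last four; its "shot" number tells which), for a name from the list of things; names that differ only in an ending like _2 or _b are one class to them, and where a whole thing is asked for, a point or a joint stands for the part that bears it (a point fixed in the world has none). Each returns a list of dicts, best first, with "confidence" (0 to 1); they miss things now and then, are a little off and sometimes report something else, mostly with a low value. They report only what shows in the picture. A call takes as long as a camera call. They do not tell look-alikes from the thing itself.
- find_in(picture, thing): "extent" ([centre column, centre row, width, height] in pixels, round what is visible of it).
- outline_of(picture, thing): "region" (400x640 bool, what is visible of it) and "extent" ([centre column, centre row, width, height] in pixels, round what is visible of it).
- tip_of(picture, thing): "position" ([column, row] in pixels: a listed point, or the origin of a listed thing).
The state is a dict: "clock": time; "qpos": joint angles; "qd": joint speeds; "joint_efforts": joint torques, N m; "position": TCP position; "tool_rot": TCP orientation; "force": force on the tool from outside, world axes, zero at the start; "moment": the same for the moment, N m; "grip_width": finger opening in m; "finger_force": force on a finger pad.
Only numpy, scipy, OpenCV 4.12 (cv2) and the standard library are available. Lean on these libraries where they do the work, as an engineer would, in place of code of your own. Each camera call takes 0.05 s, during which the arm holds its last target. There are 200 camera calls.

## Task

One of the three metal filter barrels still has its stack of sintered discs up near the mouth; in the other two it is already at the bottom. Take the rammer that stands in the tray, push that stack down with its foot until it sits firmly on the bottom of its barrel, then stand the rammer upright in the tray again and let go.

Things in the scene. Friction and masses are not known exactly. Their poses are not given: they have to be found in the camera images.
- barrel: The barrel to pack: upright aluminium tube, open at the top, 110 mm high, 60 mm outside and 52 mm inside diameter, 80 mm flange at its foot, fixed. Origin: centre of its underside on the table, z up; inner floor 10 mm above it. Two like barrels, whose discs already lie at the bottom, stand in a row with it; which of the three places it has varies.
- stack (a joint): How far the disc stack (3 brass-coloured discs, black rings between, 51 mm wide, 30 mm thick, moving as one) is pushed down its barrel, m. At 0 its top is 96 mm above the barrel's origin; it starts at 0 to 0.012; at 0.056 it sits on the floor, its top 40 mm above the origin (70 mm below the mouth). Friction holds it: about 6 N moves it down, it stays where left and stops hard at the bottom.
- rammer: Loose upright rod 175 mm long, about 0.3 kg, standing on its foot in the tray. Steel foot 32 mm diameter, 20 mm high; steel shaft 16 mm diameter; round wooden handle 28 mm diameter from 120 to 175 mm above its underside. Origin at the centre of the foot's underside, z along the rod to the handle.
- tray: Shallow grey tray with a wooden rim, fixed, 130 mm (its x) by 150 mm (its y), rim 14 mm high and 4 mm thick, floor 8 mm thick. Origin: centre of its underside on the table, z up; inner floor 8 mm above it. The rammer stands in the half towards -x (the robot's side), or near the middle; a marker lies along the far (+x) rim.
Not all that is in view belongs to the job. There is more than one size of the rammer; the one meant has the size given above.

How it is judged:
On the way, in this order (a step that is already met when the one before it is completed fails the run):
1. the rammer's foot is in the mouth of the barrel, the discs still high (z of rammer in the frame of barrel below 0.108 m and horizontal distance between rammer and barrel below 0.016 m and value of joint stack below 0.035 m).
2. the discs are at the bottom with the rammer's foot down on them (value of joint stack above 0.052 m and z of rammer in the frame of barrel below 0.055 m and horizontal distance between rammer and barrel below 0.02 m), for 0.1 s.
At the end, for the whole second after the job is handed in: The disc stack is within 4 mm of the bottom of its barrel, and the rammer stands upright (within 10 degrees) on its foot inside the tray, released and at rest (value of joint stack above 0.052 m and x of rammer in the frame of tray between -0.065 and 0.065 m and y of rammer in the frame of tray between -0.075 and 0.075 m and z of rammer in the frame of tray below 0.016 m and angle between rammer's own z axis and vertical below 0.17 rad and linear speed of rammer below 0.02 m/s); the robot touches nothing.
It also fails if it takes over 54 s, if anything falls off the work surface, if the arm or the gripper's body presses on something with over 40 N, if the wrist force passes 120 N, or if a joint passes its speed limit or range.

## Working session

There is one attempt and no reset: what is moved stays moved. The work goes in short steps, Python scripts to look and compute and a shell command to move; the robot and the scene stay as the last step left them, time stands still between calls to the robot, and variables do not carry over. Pictures are saved under pics/ and viewed, at most 10 in all, crops included, and the job is handed in when it is done.

```bash
mkdir -p pics; cat > h.py <<'E'
from workcell import *
import numpy as np, cv2
def save(p,n): cv2.imwrite('pics/'+n+'.png', cv2.cvtColor(p['image'],cv2.COLOR_RGB2BGR))
def cloud(p):
    K=np.array([[p['fx'],0,p['cx']],[0,p['fy'],p['cy']],[0,0,1]]); 
    v,u=np.mgrid[0:400,0:640]
    s=cv2.undistortPoints(np.stack([u,v],-1).reshape(-1,1,2).astype(float),K,np.array([p['k1'],0,0,0.])).reshape(400,640,2)
    z=p['range_z'][...,None]
    X=np.concatenate([s*z,z],-1)
    if 'R' in p: return (X-p['t'])@np.array(p['R'])
    return X
E
python3 - <<'E'
from h import *
print(observe())
ims=[]
for n in ('top','side'):
    p=grab_frame(n); C=cloud(p); save(p,n); np.save(n+'.npy',C)
    for t in ('rammer','barrel','tray','stack'):
        for d in outline_of(p,t)[:5]:
            P=C[d['region']&(p['range_z']>0)]
            if len(P): print(n,t,round(d['confidence'],2),np.round(d['extent']),np.round(np.median(P,0),3),'zmax',np.percentile(P[:,2],[2,50,98]).round(3),'x',np.percentile(P[:,0],[2,98]).round(3),'y',np.percentile(P[:,1],[2,98]).round(3))
E
```

```text
{'clock': 0.0, 'qpos': array([ 1.20482872,  0.52199906, -0.03630933,  1.60001351,  0.02120765,
        1.02109175, -0.1127997 ]), 'qd': array([ 1.05365641e-03,  5.15115246e-05, -8.83636641e-04,  2.78001690e-04,
        9.10217958e-04, -5.66777692e-05, -1.76581374e-03]), 'joint_efforts': array([ 3.39076387e-04, -9.27093530e+01,  1.98000737e+00, -3.69926226e+01,
        1.78199628e-02,  8.14001978e-03,  2.53010506e-05]), 'position': array([ 0.18202477, -0.59755183,  0.23073328]), 'tool_rot': array([-3.14047024e+00,  9.60592673e-05,  2.95746412e-01]), 'force': array([-0.44015537,  0.0357986 , -0.27358593]), 'moment': array([0.02177818, 0.03242381, 0.04271112]), 'finger_force': 0.0, 'grip_width': 0.08523027746485187}
top rammer 0.73 [320. 228.  11.  19.] [ 0.397 -0.203  0.114] zmax [0.009 0.114 0.119] x [0.391 0.409] y [-0.211 -0.194]
top rammer 0.61 [217. 182.  31.  36.] [ 0.48  -0.027  0.146] zmax [0.012 0.146 0.185] x [0.471 0.497] y [-0.037 -0.01 ]
top barrel 0.91 [318. 169.  40.  48.] [ 0.507 -0.199  0.089] zmax [0.004 0.089 0.111] x [0.482 0.542] y [-0.233 -0.166]
top tray 0.9 [222. 187.  89.  76.] [ 0.477 -0.015  0.008] zmax [0.004 0.008 0.016] x [0.422 0.561] y [-0.087  0.066]
top stack 0.56 [314. 162.  28.  27.] [ 0.517 -0.199  0.09 ] zmax [0.087 0.09  0.093] x [0.497 0.538] y [-0.221 -0.175]
side rammer 0.88 [327. 156.   8.  77.] [ 0.481 -0.031  0.118] zmax [0.014 0.118 0.183] x [0.47  0.494] y [-0.039  0.01 ]
side barrel 0.68 [347. 199.  35.  58.] [ 0.516 -0.215  0.103] zmax [0.09  0.103 0.111] x [0.485 0.542] y [-0.231 -0.173]
side tray 0.67 [329. 190.  65.  32.] [ 0.448 -0.033  0.009] zmax [0.002 0.009 0.015] x [0.416 0.564] y [-0.088  0.069]
side stack 0.29 [348. 200.  34.  61.] [ 0.514 -0.215  0.103] zmax [0.091 0.103 0.111] x [0.487 0.54 ] y [-0.23  -0.173]
```

View pics/top.png

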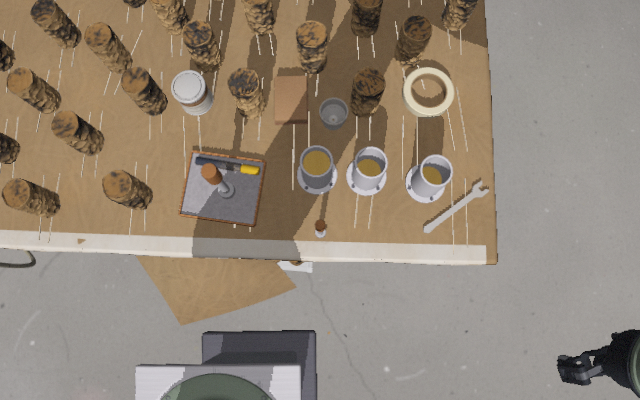

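View pics/side.png

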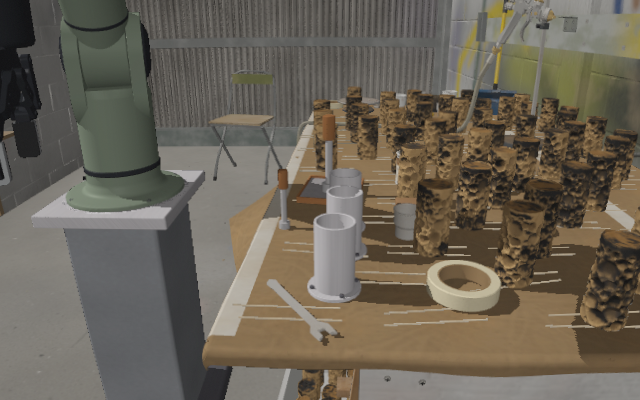

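```bash
python3 - <<'E'
import numpy as np,cv2
from scipy.optimize import least_squares
C=np.load('top.npy').reshape(-1,3); S=np.load('side.npy').reshape(-1,3)
def circ(P,r=None):
    f=lambda q: np.hypot(P[:,0]-q[0],P[:,1]-q[1])-(q[2] if r is None else r)
    q=least_squares(f,[*P[:,:2].mean(0),.02],loss='soft_l1',f_scale=.002).x; return q.round(4)
for n,A in(('top',C),('side',S)):
    m=(A[:,2]>.105)&(A[:,2]<.116)&(np.abs(A[:,0]-.517)<.2)&(A[:,1]<-.1)&(A[:,1]>-.5)
    P=A[m]; m2=np.hypot(P[:,0]-.517,P[:,1]+.199)<.037
    print(n,'rim',circ(P[m2]),m2.sum())
    m=(A[:,2]>.128)&(A[:,2]<.172)&(np.hypot(A[:,0]-.481,A[:,1]+.025)<.03); print('handle',m.sum(), circ(A[m],.014) if m.sum()>8 else '')
    m=(A[:,2]>.175)&(A[:,2]<.2)&(np.hypot(A[:,0]-.481,A[:,1]+.025)<.03); print('top',m.sum(),A[m].mean(0))
    m=(A[:,2]>.03)&(A[:,2]<.115)&(np.hypot(A[:,0]-.481,A[:,1]+.025)<.03); print('shaft',m.sum(), circ(A[m],.008) if m.sum()>8 else '')
    m=(A[:,2]>.07)&(A[:,0]<.7)&(A[:,0]>.3)
    Q=A[m]; g=np.round(Q[:,:2]/.03).astype(int); 
    for k in np.unique(g,axis=0):
        s=(g==k).all(1)
        if s.sum()>15: print(k*.03,s.sum(),Q[s,2].max().round(3))
E
```

```text
top rim [ 0.5154 -0.1985  0.0278] 251
handle 109 [ 0.4857 -0.0215  0.02  ]
top 225 [ 0.48406434 -0.02275045  0.18202846]
shaft 126 [ 0.4852 -0.0222  0.02  ]
[ 0.39 -0.21] 90 0.121
[ 0.45 -0.42] 36 0.111
[0.45 0.15] 256 0.128
[0.45 0.18] 48 0.128
[0.45 0.33] 321 0.128
[0.45 0.36] 210 0.128
[0.45 0.39] 18 0.127
[ 0.48 -0.45] 59 0.114
[ 0.48 -0.42] 60 0.113
[ 0.48 -0.39] 160 0.112
[ 0.48 -0.3 ] 109 0.114
[ 0.48 -0.27] 65 0.113
[ 0.48 -0.21] 93 0.113
[ 0.48 -0.18] 66 0.112
[ 0.48 -0.03] 343 0.186
[0.48 0.  ] 40 0.186
[0.48 0.12] 185 0.127
[0.48 0.15] 266 0.127
[0.48 0.18] 169 0.127
[0.48 0.33] 293 0.127
[0.48 0.36] 228 0.126
[0.48 0.39] 35 0.125
[ 0.51 -0.45] 70 0.113
[ 0.51 -0.42] 151 0.113
[ 0.51 -0.39] 73 0.115
[ 0.51 -0.33] 79 0.113
[ 0.51 -0.27] 70 0.114
[ 0.51 -0.24] 23 0.112
[ 0.51 -0.21] 255 0.112
[ 0.51 -0.18] 220 0.114
[ 0.51 -0.03] 16 0.184
[0.51 0.15] 98 0.127
[0.51 0.18] 30 0.126
[ 0.54 -0.33] 26 0.113
[ 0.54 -0.3 ] 139 0.113
[ 0.54 -0.27] 43 0.112
[ 0.54 -0.21] 190 0.113
[ 0.54 -0.18] 137 0.113
[0.57 0.24] 172 0.127
[0.57 0.27] 218 0.127
[0.6  0.24] 281 0.128
[0.6  0.27] 23
[... 2827 characters left out ...]
.125
[0.63 0.27] 22 0.125
[0.63 3.15] 21 0.574
[0.63 3.18] 74 0.575
[0.63 3.21] 72 0.576
[ 0.66 -0.33] 606 0.126
[ 0.66 -0.3 ] 114 0.125
[ 0.66 -0.27] 60 0.127
[ 0.66 -0.09] 410 0.129
[ 0.66 -0.06] 58 0.128
[0.66 0.12] 255 0.127
[0.66 0.15] 27 0.128
[0.66 0.36] 88 0.126
[0.66 0.54] 16 0.128
[0.66 0.57] 26 0.127
[0.66 3.18] 57 0.575
[0.66 3.21] 69 0.576
[0.66 3.24] 16 0.577
[ 0.69 -0.33] 79 0.126
[ 0.69 -0.3 ] 96 0.128
[ 0.69 -0.09] 165 0.129
[ 0.69 -0.06] 33 0.129
[0.69 0.12] 131 0.127
[0.69 0.15] 30 0.128
[0.69 0.33] 57 0.126
[0.69 0.36] 69 0.125
[0.69 0.39] 17 0.125
[0.69 0.54] 91 0.127
[0.69 0.72] 51 0.127
[0.69 3.15] 16 0.516
[0.69 3.18] 70 0.574
[0.69 3.21] 48 0.577
[0.69 3.24] 18 0.569
```

Candidates. Barrels in the top view: (317,165), (369,168) and (433,174). The discs look highest in the first. Rammers: the tall one in the tray at (213,175), about 175 mm long, and a small one at (320,228), about 120 mm, which is a decoy. In the side view the tall one is at (328,155). I'll check both choices in one close crop.

```bash
python3 - <<'E'
import numpy as np,cv2
C=np.load('top.npy')
for u,v in((316,163),(369,168),(433,174)):
    P=C[v-25:v+25,u-25:u+25].reshape(-1,3); R=P[P[:,2]>.105]; c=R[:,:2].mean(0)
    I=P[(np.hypot(*(P[:,:2]-c).T)<.018)]
    print(u,v,c.round(3),np.percentile(I[:,2],[5,25,50,75,95]).round(3))
T=cv2.imread('pics/top.png')[130:250,170:470]
cv2.imwrite('pics/crop.png',cv2.resize(T,None,fx=2.6,fy=2.6,interpolation=cv2.INTER_CUBIC))
A=C.reshape(-1,3); m=(A[:,2]>.011)&(A[:,2]<.02)&(A[:,0]>.38)&(A[:,0]<.6)&(abs(A[:,1]+.015)<.1)
r=cv2.minAreaRect((A[m][:,:2]*1000).astype(np.float32)); print(r)
E
```

```text
316 163 [ 0.505 -0.199] [0.086 0.089 0.09  0.091 0.109]
369 168 [ 0.503 -0.294] [0.037 0.039 0.04  0.041 0.043]
433 174 [ 0.484 -0.405] [0.01  0.039 0.06  0.094 0.11 ]
((492.7696533203125, -12.253196716308594), (154.5105743408203, 135.39773559570312), 80.46321105957031)
```

View pics/crop.png

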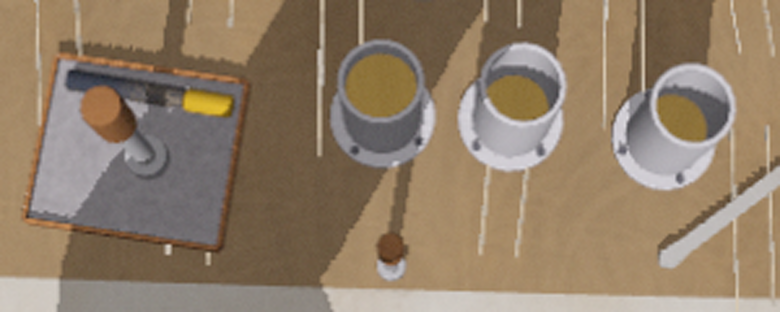

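Left barrel (discs at z = 0.09) and the tall rammer in the tray are confirmed. The middle and right barrels show deep discs, and the small rammer at (390,255) in the crop is the decoy. Moving over the tray.

```bash
python3 -m creep '[[[-1,0.03,-0.03,-0.007,0,0,0],[-1,0.03,-0.03,-0.007,0,0,0],[-1,0.03,-0.03,-0.007,0,0,0],[-1,0.03,-0.03,-0.007,0,0,0],[-1,0.03,-0.03,-0.007,0,0,0],[-1,0.03,-0.03,-0.007,0,0,0],[-1,0.03,-0.03,-0.007,0,0,0],[-1,0.03,-0.03,-0.007,0,0,0],[-1,0.03,-0.03,-0.007,0,0,0],[-1,0.03,-0.03,-0.007,0,0,0]]]' 40
```

```text
clock: 1.5
position: [0.3822, -0.2219, 0.3019]
tool_rot: [3.141, -0.0, 0.296]
force: [0.4, -0.7, 0.8]
grip_width: 0.0854
finger_force: 0.0
```

```bash
python3 -m creep '[[[-1,0.03,-0.031,0,0,0,0],[-1,0.03,-0.031,0,0,0,0],[-1,0.03,-0.031,0,0,0,0],[-1,0.03,-0.031,0,0,0,0],[-1,0.03,-0.031,0,0,0,0],[-1,0.006,-0.007,0,0,0,0],[-1,0,0,0,0,0,0]]]' && cat >> h.py <<'E'
from scipy.spatial.transform import Rotation as Ro
def wrist():
    o=observe(); p=grab_frame('wrist'); C=cloud(p); T=np.array(p['T_tool_cam'])
    R=Ro.from_euler('xyz',o['tool_rot']).as_matrix()
    return o,p,(C@T[:3,:3].T+T[:3,3])@R.T+o['position']
def circ(P,r):
    from scipy.optimize import least_squares
    f=lambda q: np.hypot(P[:,0]-q[0],P[:,1]-q[1])-r
    return least_squares(f,P[:,:2].mean(0)+[0.005,0],loss='soft_l1',f_scale=.002).x.round(4)
def tool(o,d): return (Ro.from_euler('xyz',o['tool_rot']).as_matrix().T@np.array(d)).round(4)
E
python3 - <<'E'
from h import *
o,p,W=wrist(); save(p,'w1'); print(o['position'],p['T_tool_cam'])
A=W[p['range_z']>0]
near=np.hypot(A[:,0]-.4845,A[:,1]+.022)<.035
m=near&(A[:,2]>.176)&(A[:,2]<.2); print('top',m.sum(),A[m].mean(0),A[m].min(0),A[m].max(0))
m=near&(A[:,2]>.03)&(A[:,2]<.17);print(m.sum())
for t in('rammer','tray'):
  for d in find_in(p,t)[:3]: print(t,d)
E
```

```text
clock: 2.2
position: [0.484, -0.0215, 0.3012]
tool_rot: [-3.141, 0.0, 0.299]
force: [-0.3, -0.8, -0.4]
grip_width: 0.0853
finger_force: 0.0
[ 0.48402716 -0.02154844  0.30116888] [[ 3.13848227e-04 -9.55436332e-01 -2.95197083e-01  7.53636817e-02]
 [ 9.99999915e-01  3.78664388e-04 -1.62405106e-04  1.78455207e-04]
 [ 2.66948362e-04 -2.95197007e-01  9.55436369e-01 -1.41511064e-01]
 [ 0.00000000e+00  0.00000000e+00  0.00000000e+00  1.00000000e+00]]
top 886 [ 0.4861533  -0.02205146  0.18140404] [ 0.4718324  -0.03592705  0.17604437] [ 0.49878548 -0.00872101  0.18386724]
397
rammer {'extent': [321.1, 186.4, 35.5, 66.3], 'confidence': 0.56}
rammer {'extent': [424.4, 259.5, 11.7, 14.4], 'confidence': 0.47}
tray {'extent': [314.1, 153.0, 150.3, 148.6], 'confidence': 0.69}
```

View pics/w1.png

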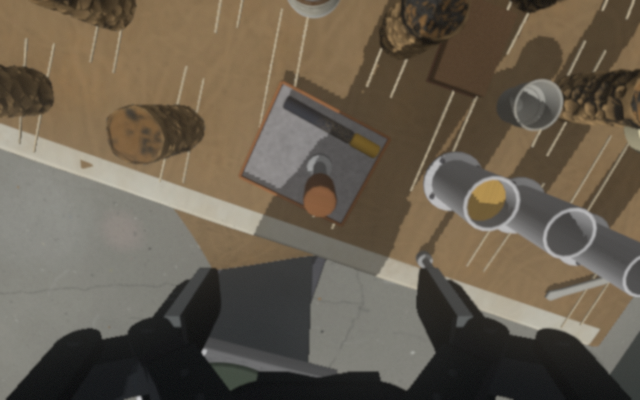

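The wrist view shows the handle top at (320,198), centred between the fingers, and the target barrel's mouth at (492,203). Descending and gripping.

```bash
python3 -m creep '[[[-1,0.001,0,0.03,0,0,0],[-1,0,0,0.03,0,0,0],[-1,0,0,0.03,0,0,0],[-1,0,0,0.03,0,0,0],[-1,0,0,0.03,0,0,0],[-1,0,0,0.01,0,0,0],[-1,0,0,0,0,0,0]]]' && python3 -m creep '[[[1,0,0,0,0,0,0],[1,0,0,0,0,0,0],[1,0,0,0,0,0,0],[1,0,0,0,0,0,0],[1,0,0,0,0,0,0],[1,0,0,0,0,0,0],[1,0,0,0,0,0,0],[1,0,0,0,0,0,0]]]' 60
```

```text
clock: 3.05
position: [0.484, -0.0235, 0.1408]
tool_rot: [-3.141, 0.002, 0.295]
force: [-0.2, -0.8, 0.5]
grip_width: 0.0853
finger_force: 0.0
clock: 3.85
position: [0.4852, -0.0226, 0.1421]
tool_rot: [3.141, -0.001, 0.296]
force: [-0.4, 0.6, 10.4]
grip_width: 0.0264
finger_force: 58.3
```

```bash
python3 -m creep '[[[1,0,0,-0.01,0,0,0],[1,0,0,-0.02,0,0,0],[1,0,0,-0.03,0,0,0],[1,0,0,-0.03,0,0,0],[1,0,0,-0.03,0,0,0],[1,0,0,-0.03,0,0,0],[1,0,0,0,0,0,0],[1,0,0,0,0,0,0]]]' && python3 - <<'E'
from h import *
o=observe(); print(o['position'],o['grip_width'],o['force'])
for n in('side','top'):
    p=grab_frame(n); A=cloud(p).reshape(-1,3); save(p,'lift_'+n)
    near=np.hypot(A[:,0]-.4845,A[:,1]+.022)<.03
    m=near&(A[:,2]>.1)&(A[:,2]<.27); P=A[m]; print(n,m.sum())
    for a,b,r in((.14,.16,.016),(.16,.18,.016),(.185,.21,.008),(.21,.24,.008),(.24,.265,.008)):
        q=P[(P[:,2]>a)&(P[:,2]<b)]
        if len(q)>8: print(a,b,len(q),circ(q,r),q[:,2].min())
    print('zmin',np.sort(P[:,2])[:5])
E
```

```text
clock: 4.65
position: [0.4845, -0.0228, 0.2918]
tool_rot: [3.141, -0.001, 0.296]
force: [-0.2, 1.4, -2.9]
grip_width: 0.0264
finger_force: 59.5
[ 0.48454954 -0.02278757  0.29177778] 0.02643004535400021 [-0.23588683  1.36875582 -2.94749922]
side 451
0.16 0.18 146 [ 0.4832 -0.0217] 0.16002365377497374
0.185 0.21 78 [ 0.4832 -0.0361] 0.1859317832537133
0.21 0.24 100 [ 0.4833 -0.0362] 0.21007447275887228
0.24 0.265 85 [ 0.4837 -0.0225] 0.24002458007652927
zmin [0.15876476 0.15892941 0.15912496 0.15933115 0.15933974]
top 393
0.16 0.18 210 [ 0.4862 -0.0205] 0.16032394725765964
0.185 0.21 53 [ 0.4847 -0.0218] 0.18523543542077373
0.21 0.24 61 [ 0.4847 -0.0217] 0.2100310373525099
0.24 0.265 52 [ 0.485  -0.0217] 0.24019719518780056
zmin [0.15859452 0.15867259 0.15871061 0.15939133 0.15949126]
```

```bash
python3 -m creep '[[[1,-0.003,0.02,0,0,0,0],[1,-0.004,0.03,0,0,0,0],[1,-0.004,0.035,0,0,0,0],[1,-0.004,0.035,0,0,0,0],[1,-0.004,0.03,0,0,0,0],[1,-0.003,0.02,0,0,0,0],[1,-0.001,0.009,0,0,0,0],[1,0,0,0,0,0,0],[1,0,0,0,0,0,0]]]' && python3 - <<'E'
from h import *
from scipy.optimize import least_squares
o=observe(); print(o['position'],o['grip_width'],o['force'])
for n in('side','top'):
    p=grab_frame(n); A=cloud(p).reshape(-1,3); save(p,'over_'+n)
    d=np.hypot(A[:,0]-.515,A[:,1]+.2); P=A[(d<.035)&(A[:,2]>.08)&(A[:,2]<.27)]
    for a,b,r in((.1,.116,.028),(.16,.176,.016),(.185,.21,.008),(.21,.24,.008),(.24,.265,.008)):
        q=P[(P[:,2]>a)&(P[:,2]<b)]
        if len(q)>8: print(n,a,b,len(q),circ(q,r))
E
```

```text
clock: 5.65
position: [0.5147, -0.1994, 0.2909]
tool_rot: [-3.141, 0.0, 0.297]
force: [0.8, 1.3, -2.4]
grip_width: 0.0268
finger_force: 59.4
[ 0.51474239 -0.1993817   0.2908829 ] 0.026801491807058587 [ 0.77373918  1.33357784 -2.37069066]
side 0.1 0.116 367 [ 0.514  -0.2023]
side 0.16 0.176 162 [ 0.5135 -0.1989]
side 0.185 0.21 122 [ 0.5135 -0.199 ]
side 0.21 0.24 153 [ 0.5133 -0.1992]
side 0.24 0.265 138 [ 0.5136 -0.1994]
```

```bash
python3 -c "
import cv2,numpy as np
a=cv2.imread('pics/over_side.png')[90:290,240:440];b=cv2.imread('pics/over_top.png')[90:290,240:440]
cv2.imwrite('pics/over.png',cv2.resize(np.hstack([a,b]),None,fx=2,fy=2))"
```

```text
(no output)
```

View pics/over.png

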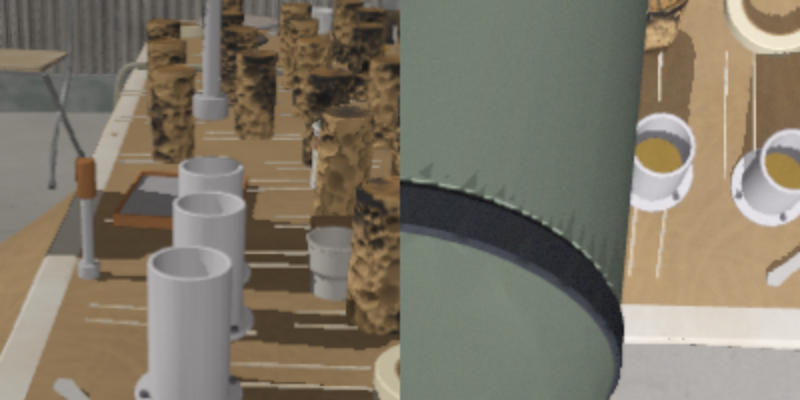

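The side view shows the rod (212,100) hanging in line with the target barrel's mouth (211,165). The arm blocks the top view. Descending.

```bash
python3 -m creep '[[[1,0,0.0005,0.015,0,0,0],[1,0,0,0.015,0,0,0],[1,0,0,0.012,0,0,0],[1,0,0,0.008,0,0,0],[1,0,0,0.006,0,0,0],[1,0,0,0.004,0,0,0],[1,0,0,0,0,0,0],[1,0,0,0,0,0,0]]]' 80
```

```text
clock: 6.55
position: [0.5152, -0.2012, 0.2316]
tool_rot: [3.141, -0.0, 0.296]
force: [-0.3, 0.4, -2.5]
grip_width: 0.0266
finger_force: 78.7
```

```bash
python3 -m creep '[[[1,0,0,0.006,0,0,0],[1,0,0,0.006,0,0,0],[1,0,0,0.006,0,0,0],[1,0,0,0.006,0,0,0],[1,0,0,0.006,0,0,0],[1,0,0,0.006,0,0,0],[1,0,0,0.005,0,0,0],[1,0,0,0.004,0,0,0],[1,0,0,0.002,0,0,0],[1,0,0,0,0,0,0]]]'
```

```text
clock: 7.55
position: [0.5146, -0.2009, 0.1838]
tool_rot: [-3.141, 0.001, 0.296]
force: [-1.1, -0.6, -1.8]
grip_width: 0.0266
finger_force: 78.6
```

```bash
python3 -m creep '[[[1,0,0,0.003,0,0,0],[1,0,0,0.003,0,0,0],[1,0,0,0.002,0,0,0],[1,0,0,0,0,0,0]]]'
```

```text
clock: 7.95
position: [0.5148, -0.201, 0.1759]
tool_rot: [-3.141, 0.001, 0.296]
force: [-0.1, 0.0, -2.6]
grip_width: 0.0264
finger_force: 79.0
```

```bash
python3 -m creep '[[[1,0,0,0.002,0,0,0],[1,0,0,0.001,0,0,0]]]';  python3 -m creep '[[[1,0,0,0.001,0,0,0],[1,0,0,0.001,0,0,0]]]'
```

```text
clock: 8.15
position: [0.5156, -0.2011, 0.1741]
tool_rot: [3.141, -0.001, 0.296]
force: [-3.7, 1.5, 26.1]
grip_width: 0.0266
finger_force: 81.6
clock: 8.35
position: [0.5166, -0.2012, 0.1738]
tool_rot: [3.139, -0.003, 0.296]
force: [-7.8, 4.2, 53.1]
grip_width: 0.0261
finger_force: 84.7
```

Hard stop at the expected depth, with the force at 53 N. I'll ease off and hold, then lift out.

```bash
python3 -m creep '[[[1,0,0,0,0,0,0],[1,0,0,-0.002,0,0,0],[1,0,0,-0.001,0,0,0]]]'; python3 -m creep '[[[1,0,0,-0.005,0,0,0],[1,0,0,-0.015,0,0,0],[1,0,0,-0.02,0,0,0],[1,0,0,-0.02,0,0,0],[1,0,0,-0.02,0,0,0],[1,0,0,-0.02,0,0,0],[1,0,0,-0.015,0,0,0],[1,0,0,-0.003,0,0,0],[1,0,0,0,0,0,0]]]'
```

```text
clock: 8.65
position: [0.5151, -0.2012, 0.1745]
tool_rot: [3.141, -0.0, 0.296]
force: [-0.7, -0.4, -3.4]
grip_width: 0.0264
finger_force: 78.8
clock: 9.55
position: [0.515, -0.2012, 0.2922]
tool_rot: [3.141, -0.0, 0.296]
force: [0.2, 0.5, -2.4]
grip_width: 0.0266
finger_force: 79.0
```

```bash
python3 -m creep '[[[1,0.003,-0.02,0,0,0,0],[1,0.004,-0.03,0,0,0,0],[1,0.004,-0.035,0,0,0,0],[1,0.004,-0.035,0,0,0,0],[1,0.004,-0.03,0,0,0,0],[1,0.003,-0.02,0,0,0,0],[1,0.001,-0.009,0,0,0,0],[1,0,0,0,0,0,0],[1,0,0,0,0,0,0]]]' && python3 - <<'E'
from h import *
o=observe(); print(o['position'])
p=grab_frame('top'); C=cloud(p); A=C.reshape(-1,3)
d=np.hypot(A[:,0]-.515,A[:,1]+.2); print('stack z',np.percentile(A[d<.015][:,2],[10,50,90]))
P=A[(np.hypot(A[:,0]-.4845,A[:,1]+.022)<.03)&(A[:,2]>.1)]
print('zmin',np.sort(P[:,2])[:5])
p=grab_frame('side'); A=cloud(p).reshape(-1,3)
P=A[(np.hypot(A[:,0]-.4845,A[:,1]+.022)<.03)&(A[:,2]>.1)]
print('zmin',np.sort(P[:,2])[:5])
for a,b,r in((.16,.176,.016),(.185,.21,.008),(.21,.24,.008),(.24,.265,.008)):
    q=P[(P[:,2]>a)&(P[:,2]<b)]
    if len(q)>8: print(a,b,len(q),circ(q,r))
E
```

```text
clock: 10.45
position: [0.4848, -0.0242, 0.2919]
tool_rot: [3.142, 0.001, 0.295]
force: [-0.1, -1.0, -3.0]
grip_width: 0.0264
finger_force: 79.1
[ 0.484815   -0.02423304  0.29187845]
stack z [0.03794177 0.0398967  0.04225239]
zmin [0.15933141 0.15969985 0.1598216  0.16051313 0.16059989]
zmin [0.15874323 0.15899784 0.15939503 0.15972292 0.15991074]
0.16 0.176 111 [ 0.4833 -0.024 ]
0.185 0.21 80 [ 0.4829 -0.038 ]
0.21 0.24 104 [ 0.4839 -0.0245]
0.24 0.265 94 [ 0.4838 -0.0245]
```

Stack top at z = 0.040, so it sits on the floor, and the rammer hangs upright over the tray. The tray floor is about 0.150 below the foot, so I'm lowering slowly at the end.

```bash
python3 -m creep '[[[1,0,0,0.02,0,0,0],[1,0,0,0.03,0,0,0],[1,0,0,0.03,0,0,0],[1,0,0,0.03,0,0,0],[1,0,0,0.02,0,0,0],[1,0,0,0.01,0,0,0],[1,0,0,0.006,0,0,0],[1,0,0,0.002,0,0,0],[1,0,0,0,0,0,0]]]' && python3 -m creep '[[[1,0,0,0.001,0,0,0],[1,0,0,0,0,0,0]]]'
```

```text
clock: 11.45
position: [0.4852, -0.0234, 0.1448]
tool_rot: [3.141, -0.001, 0.295]
force: [0.3, 1.3, -2.6]
grip_width: 0.0261
finger_force: 79.2
clock: 11.65
position: [0.4851, -0.0232, 0.1438]
tool_rot: [3.141, -0.001, 0.296]
force: [0.9, 0.5, -2.4]
grip_width: 0.0265
finger_force: 79.2
```

```bash
python3 -m creep '[[[1,0,0,0.001,0,0,0],[1,0,0,0,0,0,0]]]';python3 -m creep '[[[1,0,0,0.001,0,0,0],[1,0,0,0,0,0,0]]]'
```

```text
clock: 11.85
position: [0.4848, -0.0232, 0.1424]
tool_rot: [3.142, -0.0, 0.296]
force: [0.7, 0.5, -3.2]
grip_width: 0.0265
finger_force: 79.2
clock: 12.05
position: [0.4855, -0.023, 0.1422]
tool_rot: [3.141, -0.002, 0.296]
force: [-2.8, 0.2, 15.2]
grip_width: 0.0266
finger_force: 81.5
```

Contact. Easing off, then opening.

```bash
python3 -m creep '[[[1,0,0,-0.0006,0,0,0],[1,0,0,0,0,0,0]]]' 20; python3 -m creep '[[[0.2,0,0,0,0,0,0],[0,0,0,0,0,0,0],[-0.5,0,0,0,0,0,0],[-1,0,0,0,0,0,0],[-1,0,0,0,0,0,0],[-1,0,0,0,0,0,0],[-1,0,0,0,0,0,0]]]' && python3 -m creep '[[[-1,0,0,-0.01,0,0,0],[-1,0,0,-0.03,0,0,0],[-1,0,0,-0.03,0,0,0],[-1,0,0,-0.03,0,0,0],[-1,0,0,-0.03,0,0,0],[-1,0,0,-0.03,0,0,0],[-1,0,0,0,0,0,0],[-1,0,0,0,0,0,0]]]' && python3 - <<'E'
from h import *
p=grab_frame('side'); A=cloud(p).reshape(-1,3); save(p,'end')
P=A[(np.hypot(A[:,0]-.4845,A[:,1]+.022)<.03)]
print(np.sort(P[:,2])[-1:])
for a,b,r in((.012,.026,.016),(.035,.08,.008),(.08,.12,.008),(.13,.18,.014)):
    q=P[(P[:,2]>a)&(P[:,2]<b)]
    if len(q)>8: print(a,b,len(q),circ(q,r))
cv2.imwrite('pics/endc.png',cv2.resize(cv2.imread('pics/end.png')[80:280,220:420],None,fx=3,fy=3))
E
```

```text
clock: 12.25
position: [0.485, -0.0232, 0.1422]
tool_rot: [3.141, -0.001, 0.296]
force: [-0.3, 0.6, 5.4]
grip_width: 0.0264
finger_force: 79.6
clock: 12.95
position: [0.4848, -0.0232, 0.1419]
tool_rot: [-3.142, 0.0, 0.296]
force: [0.6, -0.3, 0.2]
grip_width: 0.0855
finger_force: 0.0
clock: 13.75
position: [0.4848, -0.0232, 0.3026]
tool_rot: [3.141, -0.001, 0.296]
force: [0.0, 0.6, -0.8]
grip_width: 0.0856
finger_force: 0.0
[0.41839162]
0.012 0.026 43 [ 0.4832 -0.0219]
0.035 0.08 105 [ 0.4838 -0.023 ]
0.08 0.12 124 [ 0.4835 -0.0229]
0.13 0.18 292 [ 0.4838 -0.0225]
```

View pics/endc.png

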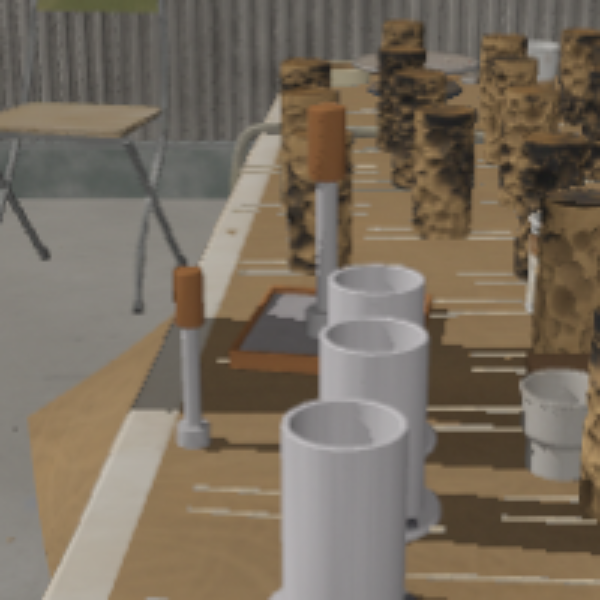

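The rammer stands upright in the tray (handle at (326,145) in the crop), released, with the gripper clear above it.

```bash
python3 -c "
from workcell import *
print(job_done())"
```

```text
the job is handed in; nothing more can be done
None
```

The job is handed in with no verdict shown: the disc stack sits on the bottom of its barrel (top measured at 40 mm), and the rammer stands upright and released in the tray, with the arm finished at about 14 s of the 54 s allowed.

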